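Square up a stack of tiles in the corner jig

ROBOT

A 7-joint arm with a two-finger parallel gripper is mounted at the origin on the work surface. World frame = base frame: x ahead of the robot, y to its left, z up, the work surface at z = 0. Lengths are in m, angles in rad, forces in N, time in s.
With the tool pointing down it reaches from about 0.425 to 1.025 m from the base axis. Payload 3.6 kg.
Tool frame: the origin (TCP) lies at the very end of the fingers, on their centre line; the grasp point (between the pads) lies 19 mm behind it; z points along the fingers, y is the line along which they close (so a half turn about z gives the same grasp; the last joint's range is limited). The gripper opens to 85 mm and grips with 20 to 120 N. Pads are 22 mm wide; open, the fingers measure 114 mm over their backs; the gripper's body (76 mm by 85 mm) begins 54 mm behind the grasp point. The pads swing forward as they close: fully open they stand 13 mm farther back than shut.
Start: joints at [-1.431, 0.591, 0.048, 1.609, -0.033, 0.943, -0.034], TCP at [0.168, 0.705, 0.231] pointing down, gripper open.
Joint ranges: [-2.69, 2.69], [-0.47, 2.24], [-1.27, 1.36], [0.19, 2.51], [-1.53, 4.68], [0.08, 2.07], [-3.09, 3.09]. Speed limits (rad/s): [2.57, 2.57, 3.14, 3.14, 3.14, 3.14, 3.14].

INTERFACE

Orientations are given as [roll, pitch, yaw] about the fixed x, y, z axes, in that order (R = Rz(yaw) Ry(pitch) Rx(roll)).
In Python, from station import arm gives the robot as it stands. The module is installed in compiled form; this text tells all that it offers.
- The arm moves only by the shell command python3 -m inch 'ROWS'. ROWS is JSON, a list of rows, each an object of numbers: "jaw": the closure, from -1 (fully open) to 1 (shut), so that 0 is half open; "dx", "dy", "dz": the shift along the tool's x, y, z each as a share of 200 mm, from -1 to 1; "wx", "wy", "wz": the turn, a rotation vector about the tool's x, y, z each as a share of 180 degrees, from -1 to 1. In form: [{"jaw": .., "dx": .., "dy": .., "dz": .., "wx": .., "wy": .., "wz": ..}, ...]. A call has 1 to 12 rows; each row shifts and turns the commanded pose from where the row before left it, along the tool's axes as they then stand; what a row does not reach is not made up. A row lasts 1/8 s, in which the tool goes at most 62.5 mm and 10.7 degrees, less where a joint would pass 70% of its speed; a pose out of reach is approached as far as the arm can. A call with a number of a shift or a turn outside -1 to 1 is refused whole. A call with a gripper value outside its range is refused whole. The fingers move at their own pace and stop on an object; the grip force is fixed at half the most. Time passes only in rows, so rows that do not move let the fingers close. It gives the time, the measured TCP pose, the force, the opening and the grip force at its end, in the units of the state.
- arm.state(): the state, without advancing time (a new reading comes with each control period).
- arm.camera(name): name is "scene" or "top" or "wrist"; returns the picture (420x560x3 uint8, red, green, blue); there is no depth.
- arm.calibration(name): a dict with "fx", "fy", "cx", "cy" (pixels), "view" (4x4, takes a point from world to camera coordinates); the wrist camera has in their place "mount" (4x4, takes a point from camera to tool coordinates, whose origin is the TCP and whose axes are the flange's). Camera axes: x right, y up, looking along -z (the intrinsics and any distortion apply to the point x, -y, -z); pixel columns grow to the right and rows downward; lengths in m; the calibration is good to about 2 mm. A picture is of the moment at which its call begins: read the wrist's pose just before it. calibration takes no time and is no camera call.
- arm.sign_off(): hands the job in; it is judged then, once.
The state is a dict: "time_s": time; "q": joint angles; "joint_vel": joint speeds; "joint_efforts": joint torques, N m; "tool_pos": TCP position; "tool_rot": TCP orientation; "ft_force": force on the tool from outside, world axes, zero at the start; "ft_torque": the same for the moment, N m; "width": finger opening in m; "grasp_force": force on a finger pad.
Only numpy, scipy, OpenCV 4.12 (cv2) and the standard library are available. Lean on these libraries where they do the work, as an engineer would, in place of code of your own. Each camera call takes 0.05 s, during which the arm holds its last target. There are 200 camera calls.

TASK

Stack the three long tiles flat, glaze up, in the wooden corner jig: blue at the bottom, white on it, green on top. Push each tile up tight against both the end fence and the long fence before the next one goes on, so that the finished stack stands square and flush to both fences. Leave the pots and jars where they stand.

Things in the scene. Friction and masses are not known exactly. Their poses are not given: they have to be found in the camera images.
- jig: corner jig, fixed: grey base plate, top 8 mm above the table, x -95 to 87, y -37 to 43 mm, with two brown wooden fences 14 mm thick, tops 62 mm above the table. Origin: on the table, right under the centre of a tile squared home (length along x, either way round); z up. Open towards +x and -y. Stacked tiles' centres lie 16, 32, 48 mm above the table.
- end_fence (a point): middle of the end fence's inner face, 31 mm up; axes as the jig's. The face is the plane x = -80 mm of the jig and spans y = -40 to 42 mm; tiles butt their short end against it, pushed along -x.
- long_fence (a point): middle of the long fence's inner face, 31 mm up; axes as the jig's. The face is the plane y = +30 mm of the jig; tiles butt a long side against it, pushed along +y. It is two blocks, from x = -80 to -38 and 38 to 87 mm; the 76 mm gap between them (this point is in it) lets a finger through.
- blue_mid (a point): blue tile: a flat ceramic bar 160 x 60 x 16 mm, blue glazed top on a buff clay body, about 0.3 kg, same both ways round. The point is its centre, half-way up (8 mm above its underside); x along its length, y across its width, z up out of the glazed face. It starts flat on the table, glaze up.
- white_mid (a point): white tile: a flat ceramic bar 160 x 60 x 16 mm, white glazed top on a buff clay body, about 0.3 kg, same both ways round. The point is its centre, half-way up (8 mm above its underside); x along its length, y across its width, z up out of the glazed face. It starts flat on the table, glaze up.
- green_mid (a point): green tile: a flat ceramic bar 160 x 60 x 16 mm, green glazed top on a buff clay body, about 0.3 kg, same both ways round. The point is its centre, half-way up (8 mm above its underside); x along its length, y across its width, z up out of the glazed face. It starts flat on the table, glaze up.
- brush_pot: bystander: brown clay pot of brushes, 80 mm across, brush tips up to 172 mm high; origin at the centre of its underside
- glaze_jar: bystander: grey glaze jar with a black cap, 68 mm across, 100 mm high; origin at the centre of its underside
- bowl: bystander: pale clay bowl, 100 mm across, 55 mm high; origin at the centre of its underside
- vase: bystander: grey clay vase, 84 mm across, 115 mm high; origin at the centre of its underside
There are look-alikes about, which are no part of the job. What is shaped like the part that bears blue_mid but yellow is not meant. What is shaped like the part that bears green_mid but yellow is not meant.

How it is judged:
By the outcome, as a careful person would: the job done as asked, in the order asked, and still so for the second after the job is handed in, with the robot touching nothing.
It also fails if it takes over 72 s, if anything falls off the work surface, if the arm or the gripper's body presses on something with over 40 N, if the wrist force passes 120 N, or if a joint passes its speed limit or range.

## Working session

There is one attempt and no reset: what is moved stays moved. The work goes in short steps, Python scripts to look and compute and a shell command to move; the robot and the scene stay as the last step left them, time stands still between calls to the robot, and variables do not carry over. Pictures are saved under pics/ and viewed, at most 10 in all, crops included, and the job is handed in when it is done.

```bash
mkdir -p pics
python3 - <<'E'
from station import arm
import cv2,numpy as np
np.set_printoptions(precision=4,suppress=True)
for n in ["scene","top"]:
    cv2.imwrite(f"pics/{n}0.png",arm.camera(n)[:,:,::-1])
    print(n,arm.calibration(n))
print(arm.calibration("wrist")); print(arm.state())
E
```

```text
scene {'fx': 440.9978908207369, 'fy': 440.9978908207369, 'cx': 273.3679556916515, 'cy': 219.07032685268754, 'view': array([[-0.146 ,  0.9892, -0.0112,  0.136 ],
       [-0.654 , -0.088 ,  0.7514,  0.3074],
       [ 0.7423,  0.117 ,  0.6598, -1.6985],
       [ 0.    ,  0.    ,  0.    ,  1.    ]])}
top {'fx': 415.61865500257255, 'fy': 415.61865500257255, 'cx': 280.0704333490449, 'cy': 202.53200471410142, 'view': array([[ 0.0295, -0.9993,  0.0247, -0.0967],
       [ 0.9954,  0.0316,  0.0907, -0.539 ],
       [-0.0914,  0.0219,  0.9956, -1.0919],
       [ 0.    ,  0.    ,  0.    ,  1.    ]])}
{'fx': 361.25610113654847, 'fy': 361.25610113654847, 'cx': 283.7068092098471, 'cy': 207.8830546788745, 'mount': array([[-0.0016,  0.9621,  0.2728,  0.0689],
       [ 1.    ,  0.0015,  0.0005, -0.0005],
       [ 0.0001,  0.2728, -0.9621, -0.1414],
       [ 0.    ,  0.    ,  0.    ,  1.    ]])}
{'time_s': 0.1, 'q': array([-1.4305,  0.592 ,  0.0483,  1.6097, -0.0333,  0.9427, -0.0337]), 'joint_vel': array([ 0.0001, -0.0017,  0.0004, -0.0038,  0.0019,  0.0002,  0.0001]), 'joint_efforts': array([  0.0042, -54.9998,   1.5535, -19.8825,   0.0098,   0.0038,
        -0.    ]), 'tool_pos': array([0.1678, 0.7045, 0.2302]), 'tool_rot': array([-3.1395,  0.0001,  2.9079]), 'ft_force': array([-0.3412, -0.2545, -0.6173]), 'ft_torque': array([-0.0023, -0.035 ,  0.0063]), 'grasp_force': 0.0, 'width': 0.08550618837578987}
```

View pics/top0.png

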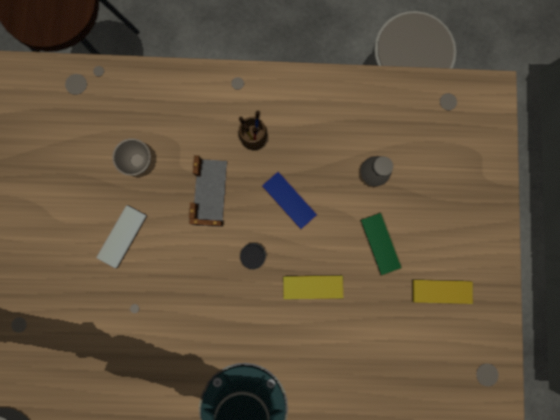

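View pics/scene0.png

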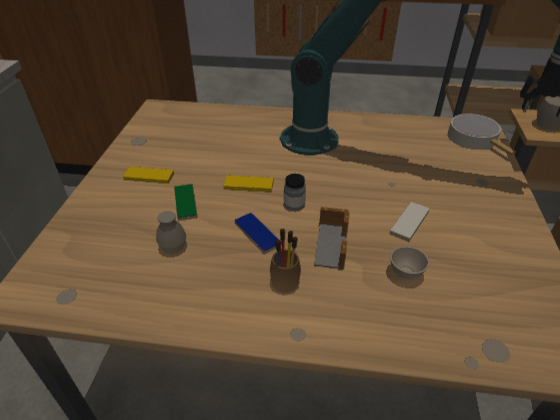

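The top picture shows blue near (289,200), green (381,244), white (122,237), and the jig around (210,190). The end fence is at (205,222), towards the robot, and the long fence is on the left at x≈195. The look-alikes are yellow bars at (313,287) and (443,292). The blue and green tiles are the blue and green glazed ones, not the yellow bars.

```bash
cat > h.py <<'E'
from station import arm
import cv2,numpy as np
from scipy.spatial.transform import Rotation as R
np.set_printoptions(precision=4,suppress=True)
def view(n):
    c=arm.calibration(n)
    if n!="wrist": return c,c["view"]
    s=arm.state(); T=np.eye(4); T[:3,:3]=R.from_euler("xyz",s["tool_rot"]).as_matrix(); T[:3,3]=s["tool_pos"]
    return c,np.linalg.inv(T@c["mount"])
def world(cv,px,z):
    c,V=cv; px=np.atleast_2d(px).astype(float)
    d=np.c_[(px[:,0]-c["cx"])/c["fx"],-(px[:,1]-c["cy"])/c["fy"],-np.ones(len(px))]@V[:3,:3]
    o=-V[:3,:3].T@V[:3,3]
    return o+d*((z-o[2])/d[:,2])[:,None]
def tile(img,cv,col,z,roi=None):
    hsv=cv2.cvtColor(img,cv2.COLOR_RGB2HSV)
    lo,hi={"blue":((105,120,40),(130,255,255)),"green":((45,100,30),(90,255,255)),"white":((0,0,125),(180,50,255))}[col]
    m=cv2.inRange(hsv,lo,hi)
    if roi: k=np.zeros_like(m);k[roi[1]:roi[3],roi[0]:roi[2]]=255;m&=k
    c=max(cv2.findContours(m,cv2.RETR_EXTERNAL,cv2.CHAIN_APPROX_NONE)[0],key=cv2.contourArea)
    w=world(cv,c[:,0,:],z)
    r=cv2.minAreaRect((w[:,:2]*1000).astype(np.float32))
    b=cv2.boxPoints(r); e=[b[1]-b[0],b[2]-b[1]]; e=max(e,key=np.linalg.norm)
    return np.array(r[0])/1000,r[1],np.degrees(np.arctan2(e[1],e[0]))
E
python3 - <<'E'
from h import *
im=arm.camera("top");cv=view("top")
for c,roi in [("blue",None),("green",None),("white",(90,200,155,275))]: print(c,*tile(im,cv,c,.016,roi))
a=im[145:235,175:240]; b=im[185:275,95:410]
A=cv2.resize(a,None,fx=6,fy=6,interpolation=cv2.INTER_CUBIC)
B=cv2.resize(im[120:300,90:480],(390,180))
out=np.zeros((540,790,3),np.uint8);out[:540,:390]=A;out[:180,400:790]=B
cv2.imwrite("pics/crop1.png",out[:,:,::-1])
for p,z in [((253,131),.05),((253,256),.1),((133,157),.03),((376,172),.06)]: print(p,world(cv,p,z))
E
```

```text
blue [ 0.5511 -0.1041] (154.25845336914062, 55.338783264160156) 43.326157
green [ 0.4403 -0.355 ] (155.4557342529297, 57.748443603515625) 21.530664
white [0.4388 0.3433] (58.11436080932617, 157.95530700683594) -26.352701
(253, 131) [[ 0.7287 -0.0018  0.05  ]]
(253, 256) [[ 0.3999 -0.0154  0.1   ]]
(133, 157) [[0.6513 0.3179 0.03  ]]
(376, 172) [[ 0.6275 -0.3301  0.06  ]]
```

View pics/crop1.png

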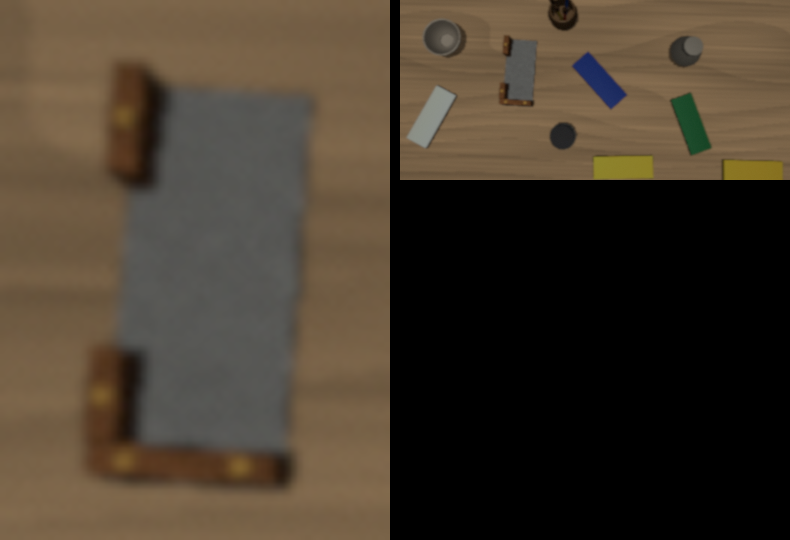

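Run:
```python
from h import *
from scipy.optimize import least_squares
cv=view("top")
def P(q): return np.array([175.,145])+np.array(q)/6-.4
c,V=cv
# (crop px, jig xyz, which: full or edge normal)
full=[((314,93),(.087,-.037,.008))]
ey=[((300,250),-.037,.008),((290,440),-.037,.008),((128,200),.043,.008),((118,335),.043,.008)]
ex=[((170,90),.087,.008),((290,93),.087,.008),((150,447),-.08,.062),((280,455),-.08,.062),((110,480),-.094,.062),((280,488),-.094,.062)]
ytop=[((152,80),.03,.062),((132,350),.03,.062),((113,80),.044,.062),((90,350),.044,.062)]
def f(p):
    Rm=np.array([[np.cos(p[2]),-np.sin(p[2])],[np.sin(p[2]),np.cos(p[2])]])
    j=lambda q,z:Rm.T@(world(cv,P(q),z)[0,:2]-p[:2])
    r=[]
    for q,v,z in ex: r.append(j(q,z)[0]-v)
    for q,v,z in ey+ytop: r.append(j(q,z)[1]-v)
    return np.array(r)*1000
s=least_squares(f,[.53,.08,0],loss="soft_l1");print(s.x,np.degrees(s.x[2]),f(s.x))
```

```text
[ 0.568   0.1086 -0.0253] -1.4475681474660922 [-0.8205  1.05    0.4297  0.1123 -0.6637 -0.0432  1.0305 -0.2512  0.5335
  0.5284 -3.0882 -3.0324 -0.2089  0.9629]
```

```bash
cat >> h.py <<'E'
J=np.array([.568,.1086]);JY=-1.45
def jig(x,y):
    a=np.radians(JY); return J+[x*np.cos(a)-y*np.sin(a),x*np.sin(a)+y*np.cos(a)]
def go(p,yaw):
    s=arm.state(); Tg=R.from_euler("xyz",[np.pi,0,np.radians(yaw)])
    now=R.from_euler("xyz",s["tool_rot"])
    print("turn wx wy wz",(now.inv()*Tg).as_rotvec()/np.pi,"then d",Tg.inv().apply(np.array(p)-s["tool_pos"])/.2,"before-turn d",now.inv().apply(np.array(p)-s["tool_pos"])/.2,"t",s["time_s"])
E
python3 -c "
from h import *
go([.5511,-.1041,.20],43.3)"
```

```text
turn wx wy wz [-0.0003  0.0006  0.6851] then d [-1.3785  4.2574  0.152 ] before-turn d [-2.8008 -3.4899  0.1583] t 0.15
```

```bash
python3 -m inch '[{"jaw":-1,"dx":-0.187,"dy":-0.233},{"jaw":-1,"dx":-0.187,"dy":-0.233},{"jaw":-1,"dx":-0.187,"dy":-0.233},{"jaw":-1,"dx":-0.187,"dy":-0.233},{"jaw":-1,"dx":-0.187,"dy":-0.233},{"jaw":-1,"dx":-0.187,"dy":-0.233},{"jaw":-1,"dx":-0.187,"dy":-0.233},{"jaw":-1,"dx":-0.187,"dy":-0.233},{"jaw":-1,"dx":-0.187,"dy":-0.233},{"jaw":-1,"dx":-0.187,"dy":-0.233},{"jaw":-1,"dx":-0.187,"dy":-0.233},{"jaw":-1,"dx":-0.187,"dy":-0.233}]' && python3 -m inch '[{"jaw":-0.55,"wz":0.057},{"jaw":-0.55,"wz":0.057},{"jaw":-0.55,"wz":0.057},{"jaw":-0.55,"wz":0.057},{"jaw":-0.55,"wz":0.057},{"jaw":-0.55,"wz":0.057},{"jaw":-0.55,"wz":0.057},{"jaw":-0.55,"wz":0.057},{"jaw":-0.55,"wz":0.057},{"jaw":-0.55,"wz":0.057},{"jaw":-0.55,"wz":0.057},{"jaw":-0.55,"wz":0.057}]'; python3 -c "
from h import *
go([.5511,-.1041,.20],43.3)"
```

```text
turn wx wy wz [-0.0003  0.0006  0.6851] then d [-1.3785  4.2574  0.152 ] before-turn d [-2.8008 -3.4899  0.1583] t 0.15schema error: expected keys jaw, dx, dy, dz, wx, wy, wz
```

```bash
python3 -m inch '[{"jaw":-1,"dx":-0.187,"dy":-0.233,"dz":0,"wx":0,"wy":0,"wz":0},{"jaw":-1,"dx":-0.187,"dy":-0.233,"dz":0,"wx":0,"wy":0,"wz":0},{"jaw":-1,"dx":-0.187,"dy":-0.233,"dz":0,"wx":0,"wy":0,"wz":0},{"jaw":-1,"dx":-0.187,"dy":-0.233,"dz":0,"wx":0,"wy":0,"wz":0},{"jaw":-1,"dx":-0.187,"dy":-0.233,"dz":0,"wx":0,"wy":0,"wz":0},{"jaw":-1,"dx":-0.187,"dy":-0.233,"dz":0,"wx":0,"wy":0,"wz":0},{"jaw":-1,"dx":-0.187,"dy":-0.233,"dz":0,"wx":0,"wy":0,"wz":0},{"jaw":-1,"dx":-0.187,"dy":-0.233,"dz":0,"wx":0,"wy":0,"wz":0},{"jaw":-1,"dx":-0.187,"dy":-0.233,"dz":0,"wx":0,"wy":0,"wz":0},{"jaw":-1,"dx":-0.187,"dy":-0.233,"dz":0,"wx":0,"wy":0,"wz":0},{"jaw":-1,"dx":-0.187,"dy":-0.233,"dz":0,"wx":0,"wy":0,"wz":0},{"jaw":-1,"dx":-0.187,"dy":-0.233,"dz":0,"wx":0,"wy":0,"wz":0}]' && python3 -m inch '[{"jaw":-0.55,"dx":0,"dy":0,"dz":0,"wx":0,"wy":0,"wz":0.057},{"jaw":-0.55,"dx":0,"dy":0,"dz":0,"wx":0,"wy":0,"wz":0.057},{"jaw":-0.55,"dx":0,"dy":0,"dz":0,"wx":0,"wy":0,"wz":0.057},{"jaw":-0.55,"dx":0,"dy":0,"dz":0,"wx":0,"wy":0,"wz":0.057},{"jaw":-0.55,"dx":0,"dy":0,"dz":0,"wx":0,"wy":0,"wz":0.057},{"jaw":-0.55,"dx":0,"dy":0,"dz":0,"wx":0,"wy":0,"wz":0.057},{"jaw":-0.55,"dx":0,"dy":0,"dz":0,"wx":0,"wy":0,"wz":0.057},{"jaw":-0.55,"dx":0,"dy":0,"dz":0,"wx":0,"wy":0,"wz":0.057},{"jaw":-0.55,"dx":0,"dy":0,"dz":0,"wx":0,"wy":0,"wz":0.057},{"jaw":-0.55,"dx":0,"dy":0,"dz":0,"wx":0,"wy":0,"wz":0.057},{"jaw":-0.55,"dx":0,"dy":0,"dz":0,"wx":0,"wy":0,"wz":0.057},{"jaw":-0.55,"dx":0,"dy":0,"dz":0,"wx":0,"wy":0,"wz":0.057}]'; python3 -c "
from h import *
go([.5511,-.1041,.20],43.3)"
```

```text
time_s: 1.65
tool_pos: [0.4756, 0.0556, 0.2314]
tool_rot: [3.141, 0.0, 2.908]
ft_force: [1.7, -0.1, -0.9]
width: 0.0855
grasp_force: 0.0
time_s: 3.15
tool_pos: [0.4748, 0.0574, 0.2312]
tool_rot: [-3.141, 0.0, 0.753]
ft_force: [0.2, 0.6, 0.9]
width: 0.0658
grasp_force: 0.0
turn wx wy wz [-0.0001  0.     -0.0008] then d [-0.2763  0.8494  0.1562] before-turn d [-0.2743  0.8501  0.1561] t 3.15
```

```bash
python3 -m inch '[{"jaw":-0.55,"dx":-0.09,"dy":0.28,"dz":0.05,"wx":0,"wy":0,"wz":0},{"jaw":-0.55,"dx":-0.09,"dy":0.28,"dz":0.05,"wx":0,"wy":0,"wz":0},{"jaw":-0.55,"dx":-0.09,"dy":0.28,"dz":0.05,"wx":0,"wy":0,"wz":0},{"jaw":-0.55,"dx":0,"dy":0,"dz":0,"wx":0,"wy":0,"wz":0}]'
python3 - <<'E'
from h import *
cv=view("wrist");im=arm.camera("wrist")
c,s,a=tile(im,cv,"blue",.016);print(c,s,a)
go([c[0],c[1],.03],a if a>0 else a+180)
cv2.imwrite("pics/w1.png",im[:,:,::-1])
E
```

```text
time_s: 3.65
tool_pos: [0.5524, -0.108, 0.2013]
tool_rot: [3.137, 0.002, 0.75]
ft_force: [-1.0, 0.9, 0.2]
width: 0.0662
grasp_force: 0.0
[ 0.553 -0.105] (157.92623901367188, 58.89484786987305) 43.42633
turn wx wy wz [ 0.0002  0.0004 -0.0012] then d [0.0043 0.0068 0.8551] before-turn d [0.0054 0.0062 0.8551] t 3.7
```

View pics/w1.png

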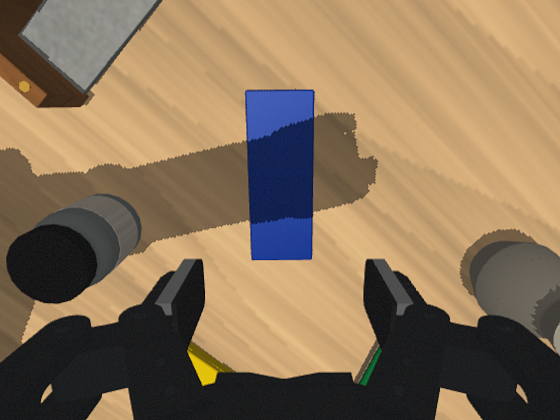

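The blue tile sits centred under the gripper at (280,175), with clear margins either side of it. Descending.

```bash
python3 -m inch '[{"jaw":-0.7,"dx":0.005,"dy":0.007,"dz":0.28,"wx":0,"wy":0,"wz":0},{"jaw":-0.7,"dx":0,"dy":0,"dz":0.28,"wx":0,"wy":0,"wz":0},{"jaw":-0.7,"dx":0,"dy":0,"dz":0.28,"wx":0,"wy":0,"wz":0},{"jaw":-0.7,"dx":0,"dy":0,"dz":0.06,"wx":0,"wy":0,"wz":0},{"jaw":-0.7,"dx":0,"dy":0,"dz":0.06,"wx":0,"wy":0,"wz":0},{"jaw":-0.7,"dx":0,"dy":0,"dz":0.02,"wx":0,"wy":0,"wz":0}]'; python3 -m inch '[{"jaw":0.1,"dx":0,"dy":0,"dz":0,"wx":0,"wy":0,"wz":0},{"jaw":0.1,"dx":0,"dy":0,"dz":0,"wx":0,"wy":0,"wz":0},{"jaw":0.1,"dx":0,"dy":0,"dz":0,"wx":0,"wy":0,"wz":0},{"jaw":0.1,"dx":0,"dy":0,"dz":0,"wx":0,"wy":0,"wz":0}]'; python3 -m inch '[{"jaw":0.1,"dx":0,"dy":0,"dz":-0.15,"wx":0,"wy":0,"wz":0},{"jaw":0.1,"dx":0,"dy":0,"dz":-0.25,"wx":0,"wy":0,"wz":0},{"jaw":0.1,"dx":0,"dy":0,"dz":-0.2,"wx":0,"wy":0,"wz":0}]';python3 -c "
from h import *
go([*jig(.010,-.010),.1],JY)"
```

```text
time_s: 4.45
tool_pos: [0.5541, -0.1019, 0.0063]
tool_rot: [3.14, -0.001, 0.76]
ft_force: [-0.6, 0.4, 0.1]
width: 0.0726
grasp_force: 0.0
time_s: 4.95
tool_pos: [0.5543, -0.1023, 0.0072]
tool_rot: [3.14, -0.002, 0.759]
ft_force: [-1.4, 0.8, 5.7]
width: 0.0574
grasp_force: 63.3
time_s: 5.32
tool_pos: [0.5531, -0.1019, 0.1274]
tool_rot: [3.141, -0.001, 0.759]
ft_force: [0.7, 0.2, -3.4]
width: 0.0574
grasp_force: 66.4
turn wx wy wz [ 0.0001 -0.0003  0.2496] then d [ 0.0978 -1.0041  0.1368] before-turn d [ 0.7783 -0.6419  0.1369] t 5.325
```

```bash
python3 -m inch '[{"jaw":0.1,"dx":0,"dy":0,"dz":0,"wx":0,"wy":0,"wz":0.05},{"jaw":0.1,"dx":0,"dy":0,"dz":0,"wx":0,"wy":0,"wz":0.05},{"jaw":0.1,"dx":0,"dy":0,"dz":0,"wx":0,"wy":0,"wz":0.05},{"jaw":0.1,"dx":0,"dy":0,"dz":0,"wx":0,"wy":0,"wz":0.05},{"jaw":0.1,"dx":0,"dy":0,"dz":0,"wx":0,"wy":0,"wz":0.05},{"jaw":0.1,"dx":0.03,"dy":-0.25,"dz":0.01,"wx":0,"wy":0,"wz":0},{"jaw":0.1,"dx":0.03,"dy":-0.25,"dz":0.01,"wx":0,"wy":0,"wz":0},{"jaw":0.1,"dx":0.03,"dy":-0.25,"dz":0.01,"wx":0,"wy":0,"wz":0},{"jaw":0.1,"dx":0.01,"dy":-0.25,"dz":0.01,"wx":0,"wy":0,"wz":0},{"jaw":0.1,"dx":0,"dy":0,"dz":0,"wx":0,"wy":0,"wz":0}]'
python3 - <<'E'
from h import *
go([*jig(.010,-.010),.1],JY)
cv=view("wrist");im=arm.camera("wrist")
cv2.imwrite("pics/w2.png",im[:,:,::-1]);np.save("cv2.npy",cv[1])
im=arm.camera("top")
cv2.imwrite("pics/t2.png",cv2.resize(im[130:250,160:320],None,fx=5,fy=5,interpolation=cv2.INTER_CUBIC)[:,:,::-1])
E
```

```text
time_s: 6.58
tool_pos: [0.5779, 0.1049, 0.1164]
tool_rot: [-3.137, 0.002, -0.016]
ft_force: [0.2, 0.1, -3.7]
width: 0.0574
grasp_force: 66.4
turn wx wy wz [-0.0014  0.0006  0.003 ] then d [0.0001 0.0327 0.0822] before-turn d [-0.0001  0.033   0.0821] t 6.575
```

View pics/w2.png

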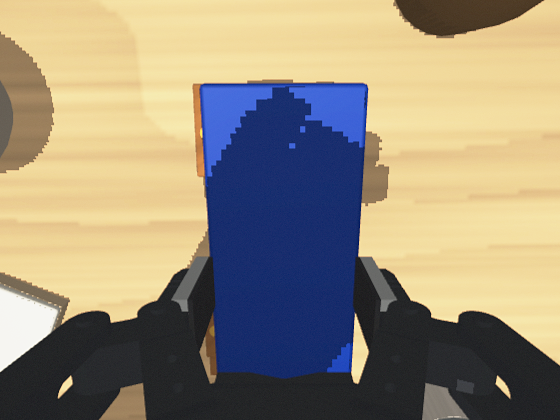

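```bash
python3 - <<'E'
from h import *
cv=(arm.calibration("wrist"),np.load("cv2.npy"))
w=world(cv,[(193,85),(193,130),(196,176)],.062);print(w)
a=np.radians(JY);Rm=np.array([[np.cos(a),-np.sin(a)],[np.sin(a),np.cos(a)]])
print((w[:,:2]-J)@Rm*1000)
E
python3 -m inch '[{"jaw":0.1,"dx":0,"dy":0.04,"dz":0,"wx":0,"wy":0,"wz":0.003},{"jaw":0.1,"dx":0,"dy":0.01,"dz":0.2,"wx":0,"wy":0,"wz":0},{"jaw":0.1,"dx":0,"dy":0,"dz":0.15,"wx":0,"wy":0,"wz":0},{"jaw":0.1,"dx":0,"dy":0,"dz":0.08,"wx":0,"wy":0,"wz":0},{"jaw":0.1,"dx":0,"dy":0,"dz":0.03,"wx":0,"wy":0,"wz":0},{"jaw":0.1,"dx":0,"dy":0,"dz":0.02,"wx":0,"wy":0,"wz":0}]';python3 -c "
from h import *
go([*jig(.0,-.0),.015],JY)"
```

```text
[[0.6581 0.1499 0.062 ]
 [0.6355 0.1518 0.062 ]
 [0.6107 0.1523 0.062 ]]
[[89.0187 43.5196]
 [66.3461 44.9116]
 [41.551  44.7825]]
time_s: 7.42
tool_pos: [0.5789, 0.0866, 0.0218]
tool_rot: [3.141, -0.002, -0.037]
ft_force: [0.2, 1.0, -3.6]
width: 0.0573
grasp_force: 66.4
turn wx wy wz [ 0.0001 -0.0005 -0.0036] then d [-0.0573 -0.1084  0.0342] before-turn d [-0.0586 -0.1077  0.0341] t 7.425
```

```bash
python3 -m inch '[{"jaw":0.1,"dx":0,"dy":-0.04,"dz":0.02,"wx":0,"wy":0,"wz":-0.0036},{"jaw":0.1,"dx":0,"dy":-0.04,"dz":0.008,"wx":0,"wy":0,"wz":0},{"jaw":0.1,"dx":0,"dy":-0.01,"dz":0,"wx":0,"wy":0,"wz":0},{"jaw":0.1,"dx":0,"dy":-0.01,"dz":0,"wx":0,"wy":0,"wz":0}]'; python3 -m inch '[{"jaw":0.1,"dx":-0.02,"dy":-0.01,"dz":0,"wx":0,"wy":0,"wz":0},{"jaw":0.1,"dx":-0.02,"dy":0,"dz":0,"wx":0,"wy":0,"wz":0}]'; python3 -c "
from h import *
go([*jig(.0,-.0),.015],JY)"
```

```text
time_s: 7.92
tool_pos: [0.5789, 0.1078, 0.0159]
tool_rot: [3.141, -0.001, -0.024]
ft_force: [0.6, 0.3, -3.3]
width: 0.0573
grasp_force: 66.4
time_s: 8.18
tool_pos: [0.5736, 0.1093, 0.0164]
tool_rot: [3.141, -0.006, -0.026]
ft_force: [6.8, 1.7, -3.9]
width: 0.0576
grasp_force: 66.4
turn wx wy wz [ 0.0003 -0.002  -0.0004] then d [-0.0278  0.0041  0.0072] before-turn d [-0.0278  0.0042  0.0071] t 8.175
```

```bash
python3 -m inch '[{"jaw":0.1,"dx":0,"dy":-0.01,"dz":0.005,"wx":0,"wy":0,"wz":0},{"jaw":0.1,"dx":0,"dy":-0.01,"dz":0,"wx":0,"wy":0,"wz":0},{"jaw":0.1,"dx":-0.005,"dy":0,"dz":0,"wx":0,"wy":0,"wz":0}]'; python3 -m inch '[{"jaw":0.1,"dx":0,"dy":-0.01,"dz":0.005,"wx":0,"wy":0,"wz":0},{"jaw":0.1,"dx":0,"dy":0,"dz":0,"wx":0,"wy":0,"wz":0}]'
```

```text
time_s: 8.55
tool_pos: [0.5736, 0.1099, 0.0159]
tool_rot: [3.136, -0.009, -0.028]
ft_force: [6.3, -4.1, -6.0]
width: 0.0574
grasp_force: 66.2
time_s: 8.8
tool_pos: [0.5736, 0.11, 0.0154]
tool_rot: [3.134, -0.009, -0.029]
ft_force: [3.9, -6.7, 0.4]
width: 0.0572
grasp_force: 66.8
```

```bash
python3 -m inch '[{"jaw":-0.7,"dx":0.01,"dy":0,"dz":0,"wx":0,"wy":0,"wz":0},{"jaw":-0.7,"dx":0,"dy":0,"dz":0,"wx":0,"wy":0,"wz":0},{"jaw":-0.7,"dx":0,"dy":-0.01,"dz":-0.01,"wx":0,"wy":0,"wz":0},{"jaw":-0.7,"dx":0,"dy":-0.01,"dz":0,"wx":0,"wy":0,"wz":0}]'; python3 -m inch '[{"jaw":-0.7,"dx":0,"dy":-0.01,"dz":0,"wx":0,"wy":0,"wz":0},{"jaw":-0.7,"dx":0,"dy":-0.01,"dz":0,"wx":0,"wy":0,"wz":0},{"jaw":-0.7,"dx":0,"dy":0,"dz":0,"wx":0,"wy":0,"wz":0}]'
```

```text
time_s: 9.3
tool_pos: [0.571, 0.1168, 0.0157]
tool_rot: [3.137, 0.0, -0.026]
ft_force: [-0.6, -6.3, -0.7]
width: 0.0728
grasp_force: 3.7
time_s: 9.68
tool_pos: [0.5711, 0.117, 0.0159]
tool_rot: [3.132, -0.001, -0.028]
ft_force: [-0.5, -11.3, -0.4]
width: 0.0724
grasp_force: 5.4
```

```bash
python3 -m inch '[{"jaw":-0.7,"dx":0,"dy":0.04,"dz":0,"wx":0,"wy":0,"wz":0},{"jaw":-0.7,"dx":0,"dy":0.01,"dz":-0.2,"wx":0,"wy":0,"wz":0},{"jaw":0.5,"dx":0.1,"dy":0,"dz":-0.2,"wx":0,"wy":0,"wz":0},{"jaw":1,"dx":0.2,"dy":0,"dz":0,"wx":0,"wy":0,"wz":0},{"jaw":1,"dx":0.24,"dy":0,"dz":0,"wx":0,"wy":0,"wz":0},{"jaw":1,"dx":0,"dy":0,"dz":0,"wx":0,"wy":0,"wz":0}]'; python3 -c "
from h import *
go([*jig(.115,-.0),.016],JY)"
```

```text
time_s: 10.42
tool_pos: [0.6837, 0.1123, 0.0963]
tool_rot: [-3.14, -0.004, -0.022]
ft_force: [-1.2, -0.9, -0.5]
width: 0.0006
grasp_force: 0.0
turn wx wy wz [-0.0004 -0.0013  0.0011] then d [-0.0026  0.0334  0.4014] before-turn d [-0.0044  0.0338  0.4013] t 10.425
```

```bash
python3 -m inch '[{"jaw":1,"dx":0,"dy":0.033,"dz":0.25,"wx":0,"wy":0,"wz":0},{"jaw":1,"dx":0,"dy":0,"dz":0.15,"wx":0,"wy":0,"wz":0},{"jaw":1,"dx":-0.04,"dy":0,"dz":0,"wx":0,"wy":0,"wz":0},{"jaw":1,"dx":-0.03,"dy":0,"dz":0,"wx":0,"wy":0,"wz":0},{"jaw":1,"dx":-0.02,"dy":0,"dz":0,"wx":0,"wy":0,"wz":0}]'; python3 -m inch '[{"jaw":1,"dx":-0.02,"dy":0,"dz":0,"wx":0,"wy":0,"wz":0},{"jaw":1,"dx":-0.01,"dy":0,"dz":0,"wx":0,"wy":0,"wz":0}]'; python3 -m inch '[{"jaw":1,"dx":-0.01,"dy":0,"dz":0,"wx":0,"wy":0,"wz":0},{"jaw":1,"dx":-0.01,"dy":0,"dz":0,"wx":0,"wy":0,"wz":0}]'
```

```text
time_s: 11.05
tool_pos: [0.6616, 0.105, 0.0174]
tool_rot: [-3.141, -0.001, -0.024]
ft_force: [-0.8, -0.5, 0.4]
width: -0.0003
grasp_force: 0.0
time_s: 11.3
tool_pos: [0.6613, 0.1048, 0.0181]
tool_rot: [3.141, -0.012, -0.025]
ft_force: [8.9, -0.1, -2.0]
width: -0.0
grasp_force: 4.3
time_s: 11.55
tool_pos: [0.6612, 0.1048, 0.0192]
tool_rot: [3.14, -0.02, -0.025]
ft_force: [12.9, -1.0, -1.1]
width: -0.0002
grasp_force: 6.5
```

```bash
python3 -m inch '[{"jaw":1,"dx":0.06,"dy":0,"dz":0,"wx":0,"wy":0,"wz":0},{"jaw":-0.7,"dx":0,"dy":0,"dz":-0.3,"wx":0,"wy":0,"wz":0},{"jaw":-0.7,"dx":0,"dy":0,"dz":-0.3,"wx":0,"wy":0,"wz":0},{"jaw":-0.7,"dx":0,"dy":0,"dz":-0.3,"wx":0,"wy":0,"wz":0.05},{"jaw":-0.7,"dx":0,"dy":0,"dz":0,"wx":0,"wy":0,"wz":0.05},{"jaw":-0.7,"dx":0,"dy":0,"dz":0,"wx":0,"wy":0,"wz":0.038}]'; python3 -c "
from h import *
go([.4388,.3433,.20],-26.35);print(arm.state()['q'])
cv=view('top');im=arm.camera('top');print(tile(im,cv,'blue',.024),JY)"
```

```text
time_s: 12.3
tool_pos: [0.663, 0.105, 0.1969]
tool_rot: [-3.141, 0.001, -0.462]
ft_force: [0.5, -0.4, 0.0]
width: 0.0724
grasp_force: 0.0
turn wx wy wz [-0.0003  0.0003 -0.0006] then d [-1.5335 -0.5703 -0.0155] before-turn d [-1.5347 -0.5672 -0.0133] t 12.3
[-0.8307  0.7927  1.0173  1.7917 -0.789   1.0261 -1.5331]
(array([0.5701, 0.1105]), (59.396663665771484, 154.70455932617188), np.float32(-1.9262247)) -1.45
```

```bash
sed -i 's/^J=.*/J=np.array([.570,.110]);JY=-1.6/' h.py && python3 -m inch '[{"jaw":-0.7,"dx":-0.256,"dy":-0.095,"dz":0,"wx":0,"wy":0,"wz":0},{"jaw":-0.7,"dx":-0.256,"dy":-0.095,"dz":0,"wx":0,"wy":0,"wz":0},{"jaw":-0.7,"dx":-0.256,"dy":-0.095,"dz":0,"wx":0,"wy":0,"wz":0},{"jaw":-0.7,"dx":-0.256,"dy":-0.095,"dz":0,"wx":0,"wy":0,"wz":0},{"jaw":-0.7,"dx":-0.256,"dy":-0.095,"dz":0,"wx":0,"wy":0,"wz":0},{"jaw":-0.7,"dx":-0.256,"dy":-0.095,"dz":0,"wx":0,"wy":0,"wz":0},{"jaw":-0.7,"dx":0,"dy":0,"dz":0,"wx":0,"wy":0,"wz":0}]'
python3 - <<'E'
from h import *
cv=view("wrist");im=arm.camera("wrist");c,s,a=tile(im,cv,"white",.016);print(c,s,a,arm.state()['q'])
go([*c,.006],a)
cv2.imwrite("pics/w3.png",im[:,:,::-1])
E
```

```text
time_s: 13.22
tool_pos: [0.4338, 0.3469, 0.1943]
tool_rot: [3.139, 0.005, -0.447]
ft_force: [-0.5, -0.9, -0.6]
width: 0.0728
grasp_force: 0.0
[0.405 0.376] (29.6405086517334, 62.97358322143555) -25.81008 [-1.4774  0.7075  1.1252  2.0518 -0.8216  0.9298 -1.9168]
turn wx wy wz [ 0.0006  0.0006 -0.0004] then d [-0.209  -0.0743  0.9454] before-turn d [-0.2072 -0.0757  0.9457] t 13.275
```

View pics/w3.png

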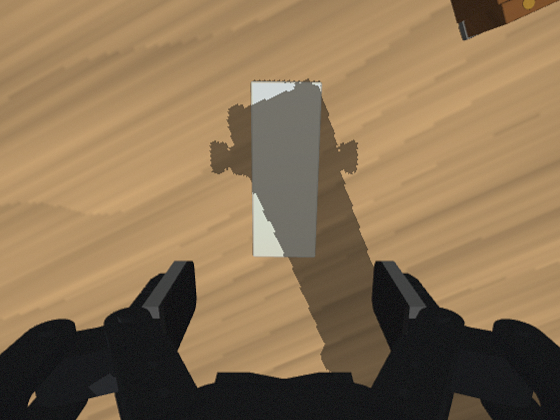

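White tile corners lie at about (252,81), (322,81), (316,256) and (254,256), but the arm's shadow broke the colour mask, so I'll use these corners instead.

Run:
```python
from h import *
cv=view("wrist");w=world(cv,[(251.5,80.5),(322,80),(316.5,257),(253,257)],.016)[:,:2]
c=w.mean(0);d=(w[0]+w[1]-w[2]-w[3])/2;a=np.degrees(np.arctan2(d[1],d[0]))
print(c,np.linalg.norm(d),np.linalg.norm(w[0]-w[1]),a); go([*c,.006],a)
```

```text
[0.4435 0.3381] 0.160254886497729 0.0590547583263286 -26.5183460600513
turn wx wy wz [0.0006 0.0006 0.0036] then d [0.0469 0.0118 0.9454] before-turn d [0.0486 0.0107 0.9454] t 13.275
```

```bash
python3 -m inch '[{"jaw":-0.7,"dx":0.035,"dy":0.01,"dz":0.28,"wx":0,"wy":0,"wz":0.0036},{"jaw":-0.7,"dx":0,"dy":0,"dz":0.28,"wx":0,"wy":0,"wz":0},{"jaw":-0.7,"dx":0,"dy":0,"dz":0.28,"wx":0,"wy":0,"wz":0},{"jaw":-0.7,"dx":0,"dy":0,"dz":0.06,"wx":0,"wy":0,"wz":0},{"jaw":-0.7,"dx":0,"dy":0,"dz":0.04,"wx":0,"wy":0,"wz":0},{"jaw":-0.7,"dx":0,"dy":0,"dz":0.0,"wx":0,"wy":0,"wz":0}]'; python3 -m inch '[{"jaw":0.1,"dx":0,"dy":0,"dz":0,"wx":0,"wy":0,"wz":0},{"jaw":0.1,"dx":0,"dy":0,"dz":0,"wx":0,"wy":0,"wz":0},{"jaw":0.1,"dx":0,"dy":0,"dz":0,"wx":0,"wy":0,"wz":0},{"jaw":0.1,"dx":0,"dy":0,"dz":0,"wx":0,"wy":0,"wz":0}]'; python3 -m inch '[{"jaw":0.1,"dx":0,"dy":0,"dz":-0.15,"wx":0,"wy":0,"wz":0},{"jaw":0.1,"dx":0,"dy":0,"dz":-0.25,"wx":0,"wy":0,"wz":0},{"jaw":0.1,"dx":0,"dy":0,"dz":-0.25,"wx":0,"wy":0,"wz":0},{"jaw":0.1,"dx":0,"dy":0,"dz":0,"wx":0,"wy":0,"wz":-0.046},{"jaw":0.1,"dx":0,"dy":0,"dz":0,"wx":0,"wy":0,"wz":-0.046},{"jaw":0.1,"dx":0,"dy":0,"dz":0,"wx":0,"wy":0,"wz":-0.046}]';python3 -c "
from h import *
go([*jig(.012,-.013),.11],JY);print(arm.state()['q'])"
```

```text
time_s: 14.02
tool_pos: [0.4453, 0.3378, 0.009]
tool_rot: [-3.14, -0.001, -0.47]
ft_force: [0.1, -0.7, -0.1]
width: 0.0728
grasp_force: 0.0
time_s: 14.52
tool_pos: [0.4453, 0.3385, 0.0104]
tool_rot: [-3.138, -0.001, -0.469]
ft_force: [-2.1, -0.3, 9.5]
width: 0.0557
grasp_force: 61.5
time_s: 15.28
tool_pos: [0.4435, 0.338, 0.1387]
tool_rot: [-3.141, -0.0, -0.031]
ft_force: [-0.6, 0.0, -2.2]
width: 0.0553
grasp_force: 63.8
turn wx wy wz [-0.0003 -0.0001 -0.0008] then d [0.7242 1.1869 0.1435] before-turn d [0.7273 1.1851 0.1426] t 15.275
[-1.3405  0.7026  0.9088  2.0862 -0.8291  0.7641 -1.5   ]
```

```bash
python3 -m inch '[{"jaw":0.1,"dx":0.145,"dy":0.235,"dz":0.02,"wx":0,"wy":0,"wz":0},{"jaw":0.1,"dx":0.145,"dy":0.235,"dz":0.02,"wx":0,"wy":0,"wz":0},{"jaw":0.1,"dx":0.145,"dy":0.235,"dz":0.02,"wx":0,"wy":0,"wz":0},{"jaw":0.1,"dx":0.145,"dy":0.235,"dz":0.02,"wx":0,"wy":0,"wz":0},{"jaw":0.1,"dx":0.145,"dy":0.235,"dz":0.02,"wx":0,"wy":0,"wz":0},{"jaw":0.1,"dx":0,"dy":0.02,"dz":0,"wx":0,"wy":0,"wz":0},{"jaw":0.1,"dx":0,"dy":0,"dz":0,"wx":0,"wy":0,"wz":0}]'
python3 - <<'E'
from h import *
go([*jig(.010,-.013),.040],JY)
im=arm.camera("wrist")
im2=arm.camera("scene")[190:290,270:400]
out=np.zeros((420,800,3),np.uint8);out[:315,:420]=cv2.resize(im,(420,315));out[:290,422:799]=cv2.resize(im2,(377,290),interpolation=cv2.INTER_CUBIC)
cv2.imwrite("pics/w4.png",out[:,:,::-1])
E
```

```text
time_s: 16.15
tool_pos: [0.5798, 0.0935, 0.1182]
tool_rot: [-3.141, 0.0, -0.037]
ft_force: [1.2, 0.8, -2.8]
width: 0.0557
grasp_force: 64.4
turn wx wy wz [-0.0002  0.0001 -0.003 ] then d [-0.0011 -0.016   0.3909] before-turn d [-0.0011 -0.0157  0.3909] t 16.15
```

View pics/w4.png

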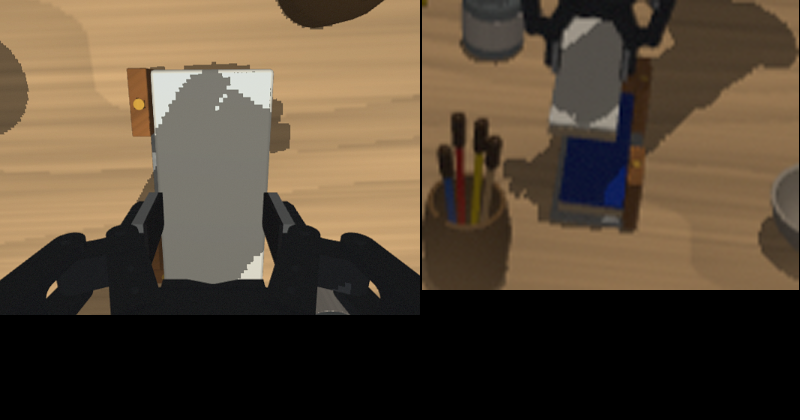

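White is held level at (210,175) in the left view. In the right-hand scene view, blue lies along the long fence in the jig. Lowering white.

```bash
python3 -m inch '[{"jaw":0.1,"dx":0.03,"dy":0,"dz":0.1,"wx":0,"wy":0,"wz":-0.003},{"jaw":0.1,"dx":0,"dy":0,"dz":0.17,"wx":0,"wy":0,"wz":0},{"jaw":0.1,"dx":0,"dy":0,"dz":0.1,"wx":0,"wy":0,"wz":0},{"jaw":0.1,"dx":0,"dy":-0.02,"dz":0.035,"wx":0,"wy":0,"wz":0},{"jaw":0.1,"dx":0,"dy":-0.02,"dz":0,"wx":0,"wy":0,"wz":0},{"jaw":0.1,"dx":0,"dy":0,"dz":0,"wx":0,"wy":0,"wz":0}]'; python3 -c "
from h import *
go([*jig(.0,-.0),.035],JY)"
```

```text
time_s: 17.0
tool_pos: [0.5873, 0.1025, 0.0373]
tool_rot: [-3.141, -0.001, -0.025]
ft_force: [-0.0, -0.7, -2.1]
width: 0.0558
grasp_force: 64.4
turn wx wy wz [-0.0002 -0.0005  0.0008] then d [-0.0874 -0.035   0.0117] before-turn d [-0.0874 -0.0352  0.0116] t 17.0
```

```bash
python3 -m inch '[{"jaw":0.1,"dx":-0.02,"dy":-0.02,"dz":0.005,"wx":0,"wy":0,"wz":0},{"jaw":0.1,"dx":-0.02,"dy":-0.01,"dz":0.005,"wx":0,"wy":0,"wz":0},{"jaw":0.1,"dx":-0.01,"dy":-0.01,"dz":0,"wx":0,"wy":0,"wz":0}]'; python3 -m inch '[{"jaw":0.1,"dx":-0.01,"dy":-0.01,"dz":0,"wx":0,"wy":0,"wz":0},{"jaw":0.1,"dx":-0.01,"dy":0,"dz":0,"wx":0,"wy":0,"wz":0}]'; python3 -m inch '[{"jaw":0.1,"dx":-0.01,"dy":0,"dz":0,"wx":0,"wy":0,"wz":0},{"jaw":0.1,"dx":-0.01,"dy":0,"dz":0,"wx":0,"wy":0,"wz":0}]'
```

```text
time_s: 17.38
tool_pos: [0.5769, 0.1093, 0.0349]
tool_rot: [3.14, -0.002, -0.027]
ft_force: [1.0, -2.5, -4.1]
width: 0.0552
grasp_force: 64.2
time_s: 17.62
tool_pos: [0.5767, 0.1095, 0.0358]
tool_rot: [3.137, -0.009, -0.029]
ft_force: [6.4, -3.5, -4.6]
width: 0.0553
grasp_force: 64.5
time_s: 17.88
tool_pos: [0.5765, 0.1096, 0.0368]
tool_rot: [3.137, -0.016, -0.029]
ft_force: [10.0, -3.2, -2.7]
width: 0.0555
grasp_force: 64.8
```

```bash
python3 -m inch '[{"jaw":0.1,"dx":0.02,"dy":0,"dz":0.01,"wx":0,"wy":0,"wz":0},{"jaw":0.1,"dx":0,"dy":0,"dz":0.005,"wx":0,"wy":0,"wz":0},{"jaw":-0.7,"dx":0,"dy":0,"dz":0,"wx":0,"wy":0,"wz":0},{"jaw":-0.7,"dx":0,"dy":0,"dz":0,"wx":0,"wy":0,"wz":0},{"jaw":-0.7,"dx":0,"dy":-0.01,"dz":0,"wx":0,"wy":0,"wz":0},{"jaw":-0.7,"dx":0,"dy":-0.01,"dz":0,"wx":0,"wy":0,"wz":0}]'; python3 -m inch '[{"jaw":-0.7,"dx":0,"dy":-0.01,"dz":0,"wx":0,"wy":0,"wz":0},{"jaw":-0.7,"dx":0,"dy":-0.01,"dz":0,"wx":0,"wy":0,"wz":0}]';  python3 -m inch '[{"jaw":-0.7,"dx":0,"dy":-0.01,"dz":0,"wx":0,"wy":0,"wz":0},{"jaw":-0.7,"dx":0,"dy":0,"dz":0,"wx":0,"wy":0,"wz":0}]'
```

```text
time_s: 18.62
tool_pos: [0.5723, 0.1164, 0.0314]
tool_rot: [-3.142, 0.001, -0.026]
ft_force: [-0.8, -1.6, -0.4]
width: 0.0728
grasp_force: 0.9
time_s: 18.88
tool_pos: [0.573, 0.1203, 0.0317]
tool_rot: [-3.141, 0.0, -0.026]
ft_force: [-0.3, -0.5, -0.1]
width: 0.0726
grasp_force: 0.1
time_s: 19.12
tool_pos: [0.573, 0.1224, 0.0317]
tool_rot: [-3.141, 0.0, -0.026]
ft_force: [0.7, -0.3, -0.5]
width: 0.0728
grasp_force: 0.0
```

```bash
python3 -m inch '[{"jaw":-0.7,"dx":0,"dy":0,"dz":-0.02,"wx":0,"wy":0,"wz":0},{"jaw":-0.7,"dx":0,"dy":0.06,"dz":0,"wx":0,"wy":0,"wz":0},{"jaw":-0.7,"dx":0,"dy":0,"dz":0,"wx":0,"wy":0,"wz":0},{"jaw":-0.7,"dx":0,"dy":0,"dz":0.03,"wx":0,"wy":0,"wz":0},{"jaw":-0.7,"dx":0,"dy":0,"dz":0.03,"wx":0,"wy":0,"wz":0},{"jaw":-0.7,"dx":0,"dy":0,"dz":0,"wx":0,"wy":0,"wz":0}]'; python3 -c "
from h import *
go([*jig(0,0),.024],JY)
cv=view('wrist');im=arm.camera('wrist');cv2.imwrite('pics/w5.png',im[:,:,::-1])"
```

```text
time_s: 19.88
tool_pos: [0.5722, 0.1102, 0.0229]
tool_rot: [3.142, 0.001, -0.026]
ft_force: [-0.1, -0.4, -0.4]
width: 0.0729
grasp_force: 0.0
turn wx wy wz [0.     0.0005 0.0006] then d [-0.0108  0.0015 -0.0055] before-turn d [-0.0108  0.0014 -0.0055] t 19.875
```

View pics/w5.png

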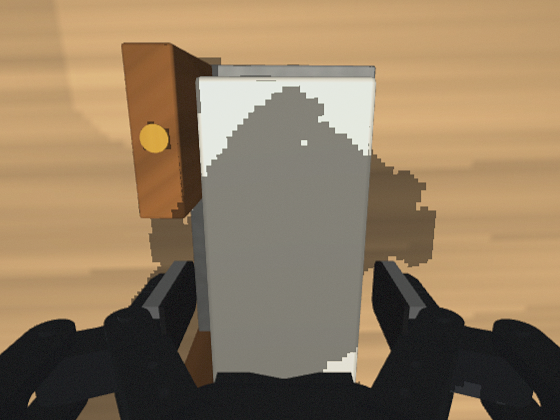

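White lies on blue beside the fence. Its left edge at (200,80) meets the fence face, and the fingers straddle it. Pushing again, lower down this time.

```bash
python3 -m inch '[{"jaw":-0.7,"dx":0,"dy":-0.02,"dz":0,"wx":0,"wy":0,"wz":0},{"jaw":-0.7,"dx":0,"dy":-0.015,"dz":0,"wx":0,"wy":0,"wz":0},{"jaw":-0.7,"dx":0,"dy":-0.01,"dz":0,"wx":0,"wy":0,"wz":0}]'; python3 -m inch '[{"jaw":-0.7,"dx":0,"dy":-0.015,"dz":0,"wx":0,"wy":0,"wz":0},{"jaw":-0.7,"dx":0,"dy":-0.01,"dz":0,"wx":0,"wy":0,"wz":0}]'
```

```text
time_s: 20.3
tool_pos: [0.573, 0.1165, 0.0238]
tool_rot: [3.137, -0.001, -0.028]
ft_force: [-0.2, -7.5, -0.6]
width: 0.0726
grasp_force: 3.4
time_s: 20.55
tool_pos: [0.5732, 0.1166, 0.0241]
tool_rot: [3.131, -0.003, -0.031]
ft_force: [0.2, -13.4, -1.0]
width: 0.0728
grasp_force: 6.7
```

```bash
python3 -m inch '[{"jaw":-0.7,"dx":0,"dy":0.05,"dz":0,"wx":0,"wy":0,"wz":0},{"jaw":-0.7,"dx":0,"dy":0.01,"dz":-0.2,"wx":0,"wy":0,"wz":0},{"jaw":0.5,"dx":0.1,"dy":0,"dz":-0.2,"wx":0,"wy":0,"wz":0},{"jaw":1,"dx":0.23,"dy":0,"dz":0,"wx":0,"wy":0,"wz":0},{"jaw":1,"dx":0.23,"dy":0,"dz":0,"wx":0,"wy":0,"wz":0},{"jaw":1,"dx":0,"dy":0.01,"dz":0.13,"wx":0,"wy":0,"wz":0},{"jaw":1,"dx":0,"dy":0,"dz":0.2,"wx":0,"wy":0,"wz":0},{"jaw":1,"dx":-0.04,"dy":0,"dz":0.03,"wx":0,"wy":0,"wz":0},{"jaw":1,"dx":-0.03,"dy":0,"dz":0,"wx":0,"wy":0,"wz":0}]'; python3 -c "
from h import *
go([*jig(.092,0),.032],JY)"
```

```text
time_s: 21.68
tool_pos: [0.669, 0.1076, 0.0315]
tool_rot: [-3.141, 0.002, -0.027]
ft_force: [0.2, 0.2, 0.7]
width: -0.0
grasp_force: 0.0
turn wx wy wz [-0.0001  0.0007  0.0004] then d [-0.0351  0.0018 -0.0027] before-turn d [-0.0351  0.0017 -0.0026] t 21.675
```

```bash
python3 -m inch '[{"jaw":1,"dx":-0.03,"dy":0,"dz":0,"wx":0,"wy":0,"wz":0},{"jaw":1,"dx":-0.02,"dy":0,"dz":0,"wx":0,"wy":0,"wz":0},{"jaw":1,"dx":-0.01,"dy":0,"dz":0,"wx":0,"wy":0,"wz":0}]'; python3 -m inch '[{"jaw":1,"dx":-0.01,"dy":0,"dz":0,"wx":0,"wy":0,"wz":0},{"jaw":1,"dx":-0.01,"dy":0,"dz":0,"wx":0,"wy":0,"wz":0}]'
```

```text
time_s: 22.05
tool_pos: [0.6615, 0.1077, 0.0333]
tool_rot: [3.141, -0.007, -0.027]
ft_force: [5.0, -0.0, -1.7]
width: 0.0004
grasp_force: 2.7
time_s: 22.3
tool_pos: [0.6614, 0.1077, 0.0339]
tool_rot: [3.14, -0.014, -0.027]
ft_force: [10.2, -0.1, -1.3]
width: 0.0
grasp_force: 5.2
```

```bash
python3 -m inch '[{"jaw":1,"dx":0.06,"dy":0,"dz":0,"wx":0,"wy":0,"wz":0},{"jaw":-0.7,"dx":0,"dy":0,"dz":-0.3,"wx":0,"wy":0,"wz":0},{"jaw":-0.7,"dx":0,"dy":0,"dz":-0.3,"wx":0,"wy":0,"wz":0},{"jaw":-0.7,"dx":0,"dy":0,"dz":-0.25,"wx":0,"wy":0,"wz":-0.043},{"jaw":-0.7,"dx":0,"dy":0,"dz":0,"wx":0,"wy":0,"wz":-0.043},{"jaw":-0.7,"dx":0,"dy":0,"dz":0,"wx":0,"wy":0,"wz":-0.043}]'; python3 -c "
from h import *
go([.4403,-.355,.20],21.5)"
```

```text
time_s: 23.05
tool_pos: [0.6659, 0.1074, 0.2024]
tool_rot: [-3.141, 0.001, 0.383]
ft_force: [-0.4, 0.1, -0.3]
width: 0.0726
grasp_force: 0.0
turn wx wy wz [-0.0003  0.0004  0.0026] then d [-1.8969  1.7377  0.0119] before-turn d [-1.9109  1.7222  0.013 ] t 23.05
```

```bash
python3 -m inch '[{"jaw":-0.7,"dx":-0.212,"dy":0.192,"dz":0,"wx":0,"wy":0,"wz":0},{"jaw":-0.7,"dx":-0.212,"dy":0.192,"dz":0,"wx":0,"wy":0,"wz":0},{"jaw":-0.7,"dx":-0.212,"dy":0.192,"dz":0,"wx":0,"wy":0,"wz":0},{"jaw":-0.7,"dx":-0.212,"dy":0.192,"dz":0,"wx":0,"wy":0,"wz":0},{"jaw":-0.7,"dx":-0.212,"dy":0.192,"dz":0,"wx":0,"wy":0,"wz":0},{"jaw":-0.7,"dx":-0.212,"dy":0.192,"dz":0,"wx":0,"wy":0,"wz":0},{"jaw":-0.7,"dx":-0.212,"dy":0.192,"dz":0,"wx":0,"wy":0,"wz":0},{"jaw":-0.7,"dx":-0.212,"dy":0.192,"dz":0,"wx":0,"wy":0,"wz":0},{"jaw":-0.7,"dx":-0.212,"dy":0.192,"dz":0,"wx":0,"wy":0,"wz":0},{"jaw":-0.7,"dx":0,"dy":0,"dz":0,"wx":0,"wy":0,"wz":0},{"jaw":-0.7,"dx":0,"dy":0,"dz":0,"wx":0,"wy":0,"wz":0}]'
python3 - <<'E'
from h import *
cv=view("wrist");im=arm.camera("wrist");c,s,a=tile(im,cv,"green",.016);print(c,s,a)
go([*c,.006],a)
cv2.imwrite("pics/w6.png",im[:,:,::-1])
E
```

```text
time_s: 24.42
tool_pos: [0.4394, -0.3541, 0.2014]
tool_rot: [-3.139, 0.0, 0.378]
ft_force: [0.3, -0.1, -0.1]
width: 0.0728
grasp_force: 0.0
[ 0.4427 -0.3572] (158.02088928222656, 59.181678771972656) 21.215504
turn wx wy wz [-0.0008  0.0001  0.0032] then d [0.0046 0.0233 0.9762] before-turn d [0.0045 0.0257 0.9761] t 24.475
```

```bash
python3 -m inch '[{"jaw":-0.7,"dx":0.003,"dy":0.022,"dz":0.28,"wx":0,"wy":0,"wz":0.0032},{"jaw":-0.7,"dx":0,"dy":0,"dz":0.28,"wx":0,"wy":0,"wz":0},{"jaw":-0.7,"dx":0,"dy":0,"dz":0.28,"wx":0,"wy":0,"wz":0},{"jaw":-0.7,"dx":0,"dy":0,"dz":0.1,"wx":0,"wy":0,"wz":0},{"jaw":-0.7,"dx":0,"dy":0,"dz":0.04,"wx":0,"wy":0,"wz":0},{"jaw":-0.7,"dx":0,"dy":0,"dz":0.0,"wx":0,"wy":0,"wz":0}]'; python3 -m inch '[{"jaw":0.1,"dx":0,"dy":0,"dz":0,"wx":0,"wy":0,"wz":0},{"jaw":0.1,"dx":0,"dy":0,"dz":0,"wx":0,"wy":0,"wz":0},{"jaw":0.1,"dx":0,"dy":0,"dz":0,"wx":0,"wy":0,"wz":0},{"jaw":0.1,"dx":0,"dy":0,"dz":0,"wx":0,"wy":0,"wz":0}]'; python3 -m inch '[{"jaw":0.1,"dx":0,"dy":0,"dz":-0.15,"wx":0,"wy":0,"wz":0},{"jaw":0.1,"dx":0,"dy":0,"dz":-0.28,"wx":0,"wy":0,"wz":0},{"jaw":0.1,"dx":0,"dy":0,"dz":-0.28,"wx":0,"wy":0,"wz":0},{"jaw":0.1,"dx":0,"dy":0,"dz":-0.1,"wx":0,"wy":0,"wz":0.042},{"jaw":0.1,"dx":0,"dy":0,"dz":0,"wx":0,"wy":0,"wz":0.042},{"jaw":0.1,"dx":0,"dy":0,"dz":0,"wx":0,"wy":0,"wz":0.042}]';python3 -c "
from h import *
go([*jig(.018,-.013),.13],JY);print(arm.state()['q'])"
```

```text
time_s: 25.22
tool_pos: [0.443, -0.3577, 0.0057]
tool_rot: [-3.141, -0.0, 0.371]
ft_force: [-0.0, 0.1, 0.6]
width: 0.0724
grasp_force: 0.0
time_s: 25.72
tool_pos: [0.443, -0.3582, 0.0073]
tool_rot: [3.141, -0.002, 0.37]
ft_force: [-0.2, 1.9, 6.3]
width: 0.0573
grasp_force: 63.3
time_s: 26.48
tool_pos: [0.4423, -0.3579, 0.1685]
tool_rot: [-3.141, -0.001, -0.031]
ft_force: [-0.9, -0.1, -2.9]
width: 0.0575
grasp_force: 66.5
turn wx wy wz [-0.0001 -0.0005 -0.0009] then d [ 0.6631 -2.2912  0.1927] before-turn d [ 0.6562 -2.2931  0.1943] t 26.475
[ 0.0169  0.6357  0.8599  2.0413 -0.6953  0.781  -0.2987]
```

```bash
python3 -m inch '[{"jaw":0.1,"dx":0.083,"dy":-0.286,"dz":0,"wx":0,"wy":0,"wz":0},{"jaw":0.1,"dx":0.083,"dy":-0.286,"dz":0,"wx":0,"wy":0,"wz":0},{"jaw":0.1,"dx":0.083,"dy":-0.286,"dz":0,"wx":0,"wy":0,"wz":0},{"jaw":0.1,"dx":0.083,"dy":-0.286,"dz":0,"wx":0,"wy":0,"wz":0},{"jaw":0.1,"dx":0.083,"dy":-0.286,"dz":0,"wx":0,"wy":0,"wz":0},{"jaw":0.1,"dx":0.083,"dy":-0.286,"dz":0.05,"wx":0,"wy":0,"wz":0},{"jaw":0.1,"dx":0.083,"dy":-0.286,"dz":0.05,"wx":0,"wy":0,"wz":0},{"jaw":0.1,"dx":0.083,"dy":-0.286,"dz":0.05,"wx":0,"wy":0,"wz":0},{"jaw":0.1,"dx":0,"dy":0,"dz":0,"wx":0,"wy":0,"wz":0}]'
python3 - <<'E'
from h import *
go([*jig(.018,-.010),.053],JY)
E
```

```text
time_s: 27.6
tool_pos: [0.5878, 0.104, 0.136]
tool_rot: [-3.138, 0.002, -0.014]
ft_force: [0.1, -1.1, -3.2]
width: 0.0574
grasp_force: 66.6
turn wx wy wz [-0.0012  0.0005  0.0043] then d [0.0003 0.0224 0.4152] before-turn d [0.0007 0.024  0.4151] t 27.6
```

```bash
python3 -m inch '[{"jaw":0.1,"dx":0,"dy":0.02,"dz":0.1,"wx":0,"wy":0,"wz":0.002},{"jaw":0.1,"dx":0,"dy":0,"dz":0.17,"wx":0,"wy":0,"wz":0},{"jaw":0.1,"dx":0,"dy":0,"dz":0.1,"wx":0,"wy":0,"wz":0},{"jaw":0.1,"dx":0,"dy":0,"dz":0.06,"wx":0,"wy":0,"wz":0},{"jaw":0.1,"dx":0,"dy":0,"dz":0,"wx":0,"wy":0,"wz":0}]'; python3 -c "
from h import *
go([*jig(.0,-.0),.047],JY)"
```

```text
time_s: 28.22
tool_pos: [0.5868, 0.0905, 0.0511]
tool_rot: [3.141, 0.001, -0.035]
ft_force: [0.5, -0.6, -2.6]
width: 0.0576
grasp_force: 66.6
turn wx wy wz [ 0.0001  0.0004 -0.0021] then d [-0.0865 -0.0951  0.0206] before-turn d [-0.0871 -0.0945  0.0206] t 28.225
```

```bash
python3 -m inch '[{"jaw":0.1,"dx":-0.03,"dy":-0.05,"dz":0.01,"wx":0,"wy":0,"wz":-0.0021},{"jaw":0.1,"dx":-0.02,"dy":-0.02,"dz":0.005,"wx":0,"wy":0,"wz":0},{"jaw":0.1,"dx":-0.01,"dy":-0.015,"dz":0,"wx":0,"wy":0,"wz":0},{"jaw":0.1,"dx":-0.01,"dy":-0.01,"dz":0,"wx":0,"wy":0,"wz":0}]'; python3 -m inch '[{"jaw":0.1,"dx":-0.01,"dy":-0.01,"dz":0,"wx":0,"wy":0,"wz":0},{"jaw":0.1,"dx":-0.01,"dy":-0.005,"dz":0,"wx":0,"wy":0,"wz":0}]'; python3 -m inch '[{"jaw":0.1,"dx":-0.01,"dy":-0.005,"dz":0,"wx":0,"wy":0,"wz":0},{"jaw":0.1,"dx":-0.01,"dy":0,"dz":0,"wx":0,"wy":0,"wz":0}]'
```

```text
time_s: 28.72
tool_pos: [0.5745, 0.1099, 0.0492]
tool_rot: [3.14, -0.003, -0.028]
ft_force: [1.4, -3.4, -4.1]
width: 0.0576
grasp_force: 66.6
time_s: 28.98
tool_pos: [0.5721, 0.1102, 0.0497]
tool_rot: [3.136, -0.006, -0.03]
ft_force: [4.2, -6.9, -4.0]
width: 0.0574
grasp_force: 66.6
time_s: 29.22
tool_pos: [0.5711, 0.1102, 0.05]
tool_rot: [3.134, -0.012, -0.03]
ft_force: [8.9, -7.8, -7.9]
width: 0.0571
grasp_force: 66.1
```

```bash
python3 -m inch '[{"jaw":0.1,"dx":0.02,"dy":0.01,"dz":0.01,"wx":0,"wy":0,"wz":0},{"jaw":0.1,"dx":0,"dy":0,"dz":0.01,"wx":0,"wy":0,"wz":0},{"jaw":0.1,"dx":0,"dy":0,"dz":0,"wx":0,"wy":0,"wz":0}]'; python3 -m inch '[{"jaw":-0.7,"dx":0,"dy":0,"dz":0,"wx":0,"wy":0,"wz":0},{"jaw":-0.7,"dx":0,"dy":0,"dz":0,"wx":0,"wy":0,"wz":0},{"jaw":-0.7,"dx":0,"dy":0,"dz":0.02,"wx":0,"wy":0,"wz":0},{"jaw":-0.7,"dx":0,"dy":0,"dz":0.01,"wx":0,"wy":0,"wz":0}]'
```

```text
time_s: 29.6
tool_pos: [0.5714, 0.1102, 0.0473]
tool_rot: [3.141, -0.004, -0.03]
ft_force: [-2.3, -4.0, 13.5]
width: 0.0574
grasp_force: 68.7
time_s: 30.1
tool_pos: [0.5694, 0.1134, 0.0381]
tool_rot: [-3.141, 0.001, -0.026]
ft_force: [-0.0, 0.5, -0.1]
width: 0.0726
grasp_force: 0.0
```

```bash
python3 -m inch '[{"jaw":-0.7,"dx":0,"dy":-0.01,"dz":0,"wx":0,"wy":0,"wz":0},{"jaw":-0.7,"dx":0,"dy":-0.01,"dz":0,"wx":0,"wy":0,"wz":0},{"jaw":-0.7,"dx":0,"dy":-0.01,"dz":0,"wx":0,"wy":0,"wz":0}]'; python3 -m inch '[{"jaw":-0.7,"dx":0,"dy":-0.01,"dz":0,"wx":0,"wy":0,"wz":0},{"jaw":-0.7,"dx":0,"dy":-0.01,"dz":0,"wx":0,"wy":0,"wz":0}]'; python3 -m inch '[{"jaw":-0.7,"dx":0,"dy":0.05,"dz":0,"wx":0,"wy":0,"wz":0},{"jaw":-0.7,"dx":0,"dy":0.01,"dz":-0.2,"wx":0,"wy":0,"wz":0},{"jaw":0.5,"dx":0.1,"dy":0,"dz":-0.2,"wx":0,"wy":0,"wz":0},{"jaw":1,"dx":0.24,"dy":0,"dz":0,"wx":0,"wy":0,"wz":0},{"jaw":1,"dx":0.24,"dy":0,"dz":0,"wx":0,"wy":0,"wz":0},{"jaw":1,"dx":0,"dy":0,"dz":0.13,"wx":0,"wy":0,"wz":0},{"jaw":1,"dx":0,"dy":0,"dz":0.19,"wx":0,"wy":0,"wz":0},{"jaw":1,"dx":-0.04,"dy":0,"dz":0.03,"wx":0,"wy":0,"wz":0},{"jaw":1,"dx":-0.03,"dy":0,"dz":0,"wx":0,"wy":0,"wz":0}]'; python3 -c "
from h import *
go([*jig(.092,0),.048],JY)"
```

```text
time_s: 30.48
tool_pos: [0.5699, 0.1166, 0.0387]
tool_rot: [3.138, -0.001, -0.028]
ft_force: [1.1, -7.1, -1.5]
width: 0.0726
grasp_force: 3.2
time_s: 30.72
tool_pos: [0.57, 0.1166, 0.039]
tool_rot: [3.132, -0.002, -0.03]
ft_force: [-0.9, -11.4, -1.4]
width: 0.0727
grasp_force: 5.9
time_s: 31.85
tool_pos: [0.67, 0.1081, 0.0484]
tool_rot: [-3.141, 0.002, -0.027]
ft_force: [-0.0, 0.4, -0.5]
width: -0.0003
grasp_force: 0.0
turn wx wy wz [-0.0001  0.0006  0.0003] then d [-0.0403  0.0047  0.0022] before-turn d [-0.0403  0.0047  0.0023] t 31.85
```

```bash
python3 -m inch '[{"jaw":1,"dx":-0.03,"dy":0,"dz":0,"wx":0,"wy":0,"wz":0},{"jaw":1,"dx":-0.02,"dy":0,"dz":0,"wx":0,"wy":0,"wz":0},{"jaw":1,"dx":-0.01,"dy":0,"dz":0,"wx":0,"wy":0,"wz":0}]'; python3 -m inch '[{"jaw":1,"dx":-0.01,"dy":0,"dz":0,"wx":0,"wy":0,"wz":0},{"jaw":1,"dx":-0.01,"dy":0,"dz":0,"wx":0,"wy":0,"wz":0},{"jaw":1,"dx":-0.01,"dy":0,"dz":0,"wx":0,"wy":0,"wz":0}]';python3 -m inch '[{"jaw":1,"dx":0.07,"dy":0,"dz":0,"wx":0,"wy":0,"wz":0},{"jaw":1,"dx":0,"dy":0,"dz":-0.2,"wx":0,"wy":0,"wz":0},{"jaw":1,"dx":0,"dy":0,"dz":-0.25,"wx":0,"wy":0,"wz":0},{"jaw":1,"dx":-0.1,"dy":0.1,"dz":-0.25,"wx":0,"wy":0,"wz":0},{"jaw":1,"dx":-0.18,"dy":0.15,"dz":0,"wx":0,"wy":0,"wz":0},{"jaw":1,"dx":-0.18,"dy":0.1,"dz":0,"wx":0,"wy":0,"wz":0},{"jaw":1,"dx":-0.18,"dy":0,"dz":0,"wx":0,"wy":0,"wz":0},{"jaw":1,"dx":0,"dy":0,"dz":0,"wx":0,"wy":0,"wz":0}]'
python3 - <<'E'
from h import *
cv=view("wrist");im=arm.camera("wrist");cv2.imwrite("pics/w7.png",im[:,:,::-1])
c,s,a=tile(im,cv,"green",.056);print(c,s,a)
im=arm.camera("top");cv=view("top");print(tile(im,cv,"green",.056))
out=np.zeros((420,800,3),np.uint8);
out[:300,:400]=cv2.resize(cv2.imread("pics/w7.png"),(400,300))
s=arm.camera("scene")[190:290,270:400];out[:308,400:]=cv2.resize(s,(400,308),interpolation=cv2.INTER_CUBIC)[:,:,::-1]
cv2.imwrite("pics/fin.png",out)
E
```

```text
time_s: 32.22
tool_pos: [0.6615, 0.1084, 0.0501]
tool_rot: [-3.142, -0.005, -0.027]
ft_force: [4.1, 0.9, -0.0]
width: -0.0
grasp_force: 1.8
time_s: 32.6
tool_pos: [0.6613, 0.1083, 0.0509]
tool_rot: [3.14, -0.016, -0.027]
ft_force: [12.5, 0.4, -1.8]
width: -0.0006
grasp_force: 6.0
time_s: 33.6
tool_pos: [0.5334, 0.0414, 0.188]
tool_rot: [-3.14, 0.006, -0.029]
ft_force: [0.6, -0.4, -0.6]
width: -0.0002
grasp_force: 0.0
[0.5713 0.1088] (59.96034240722656, 157.8827362060547) -1.9013371
(array([0.444 , 0.2796]), (163.35174560546875, 612.9697265625), np.float32(-46.639458))
```

View pics/fin.png

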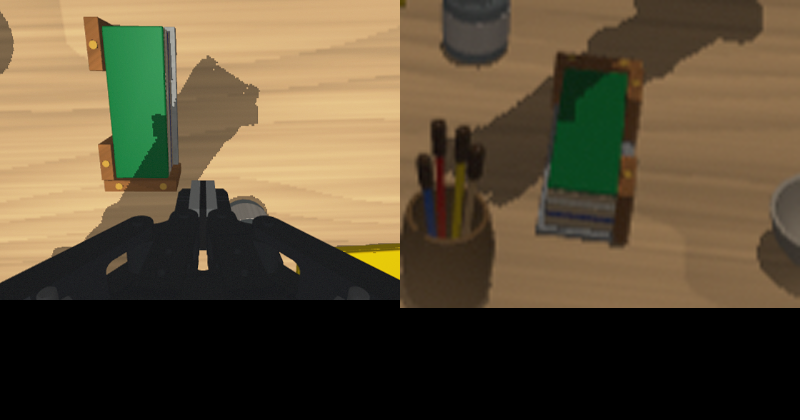

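Green sits on top, flush with the long fence (left view, x≈105) and the end fence (y≈180). The stack's end is square in the scene view at (580,205). Each tile stopped the pusher at the same point: 0.6613 m in x and 0.1166 to 0.117 m in y.

```bash
python3 -c "
from station import arm
print(arm.sign_off())"
```

```text
the job is handed in; nothing more can be done
None
```

The job is handed in: blue, white and green are stacked glaze up in the jig, each pushed tight against both fences, in about 34 s, with the pots and jars left alone.

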